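# Wedge the short stool leg level

### The job

The stool on the bench has one leg cut short (the one with the blue tape), so its seat is out of level and cannot yet be scribed. Pick up the dark hardwood wedge, start its thin end under the outside of the taped leg's foot, pointing at the middle of the stool, and push it in gently and squarely until the bubble of the spirit level on the seat stands centred between its two lines; then let go and leave the wedge there, carrying the leg. Do not shove the stool along the bench, do not touch the stool or the level with the gripper or arm, keep the level on the seat, and leave the sander, tape roll, glue bottle and sanding block where they are.

Things in the scene. Friction and masses are not known exactly. Their poses are not given: they have to be found in the camera images.
- short_foot (a point): Foot of the stool's short leg (22 mm band of blue tape). Legs are 34 mm square, splayed 8 degrees, ends cut square, so a foot stands on its inner edge with its outer edge 3 to 4 mm clear of the bench. This point: middle of that raised outer edge, where the wedge goes in. +x points outward from the stool's middle, z up (within 3 degrees). The leg is 4 to 7 mm too short, different each time.
- seat_mid (a point): Middle of the top of the stool's round seat (250 mm across, 40 mm thick, its top 156 mm above the bench). The feet's outer edges lie 137 mm out from the stool's middle, 120 degrees apart. Axes as short_foot: those of the legs. The seat itself is out of square to the legs by up to half a degree, so only the level shows when the seat is level. The stool weighs about 2 kg and is loose.
- heel (a point): Middle of the line on the bench on which the two good feet stand, 52 mm behind the stool's middle, away from the short leg. It stays put when the stool is raised and shows whether the stool was shoved.
- wedge_mid (a point): Middle of the dark hardwood wedge lying flat on the bench, half-way up (7 mm above its underside). It is 160 mm long (x) and 36 mm wide (y), 1.5 mm thick at the thin end (80 mm from here along +x), rising evenly 1 in 6 to 28 mm at the thick end; 70 g. At the right depth its thin end is about 35 to 75 mm inside the foot's outer edge. +z up.
- level_mid (a point): Middle of the red spirit level (190 mm long, 24 mm wide, 34 mm high, vial on top to 42 mm) lying loose across the seat along the line from the short leg to the stool's middle. +x along it, towards the short leg.
- bubble (a joint): Position in m of the white bubble (16 mm long) in the yellow-green vial on the level: 0 = centred between the two black lines (22 mm apart), plus = towards the short leg. It goes to the higher end, 26 mm per degree, pinned at -0.018 while the leg is over 0.7 degrees low; rises about 1.3 mm per mm of wedge, settles in 1 to 1.5 s. True only when the wedge lies flat and is not lifted or pressed.
- sander: Blue and black hand sander, 124 mm round pad, 125 mm high; origin under its middle.
- tape_roll: Roll of blue tape lying flat, 100 mm across, 24 mm high; origin under its middle.
- glue: White glue bottle with orange cap, 60 mm across, 170 mm high; origin under its middle.
- sanding_block: Cork sanding block, 105 x 58 x 34 mm; origin under its middle, x along its length.
- wedge_grip (a point): Where to take the wedge: between its sides near the thick end, 58 mm from its middle; it is 25 mm high here and this point is half-way up; same axes as wedge_mid. Held here the gripper stays outside the stool. Sliding the wedge under the leg takes about 5 to 13 N; let go, it stays by friction but gives back a little (bubble 1 to 3 mm). More than 18 N on the foot bruises it.
Not all that is in view belongs to the job. What is shaped like the part that bears wedge_mid but turquoise is not meant.

How it is judged (in metres and radians):
On the way, in this order (a step that is already met when the one before it is completed fails the run):
1. the thin end is in under the short leg's foot and bears on it (contact force between wedge and stool above 1 N and x of short_foot in the frame of wedge_mid below 0.08 m), for 0.1 s.
2. the wedge carries the leg and the bubble is centred (contact force between wedge and stool above 1 N and value of joint bubble between -0.003 and 0.003 m), for 0.3 s.
At the end, for the whole second after the job is handed in: Bubble within 3 mm of centre; wedge flat under the taped foot and carrying it, within 14 mm of centred and 15 degrees of pointing at the stool's middle; level within 35 mm of the seat's middle; the stool's good feet within 15 mm of where they stood; all at rest and let go (all of step 2 and y of short_foot in the frame of wedge_mid between -0.014 and 0.014 m and angle between the x axis of wedge_mid and the x axis of seat_mid, either way round below 0.26 rad and angle between wedge_mid's own z axis and vertical below 0.05 rad and linear speed of each of wedge, stool below 0.01 m/s and distance between level_mid and seat_mid below 0.04 m and distance of heel from where it was at the start of the episode below 0.015 m); the robot touches nothing.
It fails at once if the wedge was rammed: more than 18 N on the stool's foot (contact force between wedge and stool above 18 N).
It fails at once if the stool was shoved along the bench by more than 15 mm (distance of heel from where it was at the start of the episode above 0.015 m).
It fails at once if the gripper or arm bore on the stool or the level (contact force between any of the fingers, the arm and stool above 3 N or contact force between any of the fingers, the arm and level above 2 N).
It fails at once if the level was knocked off its place on the seat (distance between level_mid and seat_mid above 0.05 m).
It fails at once if a bystander was disturbed (distance of any of sander, tape_roll, glue, sanding_block from where it was at the start of the episode above 0.02 m).
It also fails if it takes over 72 s, if anything falls off the work surface, if the arm or the gripper's body presses on something with over 40 N, if the wrist force passes 120 N, or if a joint passes its speed limit or range.

### The arm

A 6-joint arm with a two-finger parallel gripper is mounted at the origin on the work surface. World frame = base frame: x ahead of the robot, y to its left, z up, the work surface at z = 0. Lengths are in m, angles in degrees, forces in N, time in s.
With the tool pointing down it reaches from about 0.4 to 0.825 m from the base axis. Payload 7 kg.
Tool frame: the origin (TCP) lies at the very end of the fingers, on their centre line; the grasp point (between the pads) lies 19 mm behind it (ctrl.pinch_z is the distance from the TCP to the grasp point, in m); z points along the fingers, x is the direction in which the jaws open and shut, and the axes are right-handed (so a half turn about z gives the same grasp; the last joint's range is limited). The gripper opens to 88 mm and grips with 3 to 60 N. Pads are 19 mm wide; open, the fingers measure 130 mm over their backs; the gripper's body (78 mm by 193 mm) begins 47 mm behind the grasp point.
Start: joints at [90.189, 20.546, 0.682, 0, -70.136, -16.507], TCP at [0.19, 0.648, 0.227] pointing down, gripper open.
Joint ranges: [-176.03, 176.03], [-82.01, 121.73], [-58.28, 71.71], [-173.87, 95.51], [-174.79, -0.11], [-173.66, 173.66]. Speed limits (degrees/s): [136.94, 136.94, 172.46, 180, 180, 180].

### API

Orientations are given as [roll, pitch, yaw] about the fixed x, y, z axes, in that order (R = Rz(yaw) Ry(pitch) Rx(roll)).
In Python, from plant import ctrl gives the robot as it stands.
- The arm moves only by the tool carry_out, never from a script. Its argument "increments" is a list of rows, each a list of 7 numbers: the turn, a rotation vector about the world's x, y, z in degrees, then the shift along the world's x, y, z in mm, then the closure, from 0 (fully open) to 1 (shut). In form: [[ax, ay, az, dx, dy, dz, grip], ...]. A call has 1 to 20 rows; each row is the pose to reach, as a shift and turn from the pose commanded when the call began; what a row does not reach only later rows make up. A row lasts 1/8 s, in which the tool goes at most 62.5 mm and 10.7 degrees, less where a joint would pass 70% of its speed; a pose out of reach is approached as far as the arm can. A call with a gripper value outside its range is refused whole. The fingers move at their own pace and stop on an object; the grip force is fixed at half the most. Time passes only in rows, so rows that repeat a pose let the fingers close. It gives the time, the measured TCP pose, the force and the opening at its end, in the units of the state.
- ctrl.get_obs(): the state, without advancing time (a new reading comes with each control period).
- ctrl.snapshot(name): name is "scene" or "side" or "wrist"; returns a dict with "pixels" (480x640x3 uint8, blue, green, red), "intrinsics" (3x3 intrinsics, pixels), "rvec" (rotation vector, rad) and "tvec" (3), from world to camera coordinates, as OpenCV has them; the wrist camera has in their place "hand_eye" (4x4, takes a point from camera to tool coordinates, whose origin is the TCP and whose axes are the tool frame's). Camera axes: x right, y down, z forward; pixel columns grow to the right and rows downward; lengths in m; the calibration is good to about 2 mm. A picture is of the moment at which its call begins: read the wrist's pose just before it. There is no depth.
- ctrl.close_job(): hands the job in, once; it reports no verdict.
Trained networks look in a picture, given as the dict that the camera call returned (one of the last four; its "shot" number tells which), for a name from the list of things; names that differ only in an ending like _2 or _b are one class to them, and where a whole thing is asked for, a point or a joint stands for the part that bears it (a point fixed in the world has none). Each returns a list of dicts, best first, with "confidence" (0 to 1); they miss things now and then, are a little off and sometimes report something else, mostly with a low value. They report only what shows in the picture. A call takes as long as a camera call. They do not tell look-alikes from the thing itself.
- ctrl.search_frame(picture, label): "centre" ([x, y, z] in m, in world coordinates, good to about 4 mm: the middle of the surface that is visible of it).
- ctrl.outline_of(picture, label): "pixels" (480x640 bool, what is visible of it).
The state is a dict: "clock": time; "joint_pos": joint angles; "qvel": joint speeds; "tau": joint torques, N m; "tool_pos": TCP position; "orientation": TCP orientation; "force": force on the tool from outside, world axes, zero at the start; "moment": the same for the moment, N m; "opening": finger opening in m.
Only numpy, scipy, OpenCV 4.12 (cv2) and the standard library are available. Lean on these libraries where they do the work, as an engineer would, in place of code of your own. Each camera call takes 0.05 s, during which the arm holds its last target. There are 200 camera calls.

## Working session

There is one attempt and no reset: what is moved stays moved. The work goes in short steps, Python scripts to look and compute and a tool call to move; the robot and the scene stay as the last step left them, time stands still between calls to the robot, and variables do not carry over. Pictures are saved under pics/ and viewed, about 8 in all and at most 12, crops included, and the job is handed in when it is done.

Besides the shell and the picture viewer there is one more tool, called after "Emit:" as name(argument=value, ...), one argument or row to a line, values as JSON. carry_out: Moves the arm, as the interface text tells. Its arguments: {"type":"object","properties":{"increments":{"type":"array"}},"required":["increments"]}

```bash
mkdir -p pics; ls
cat > h.py <<'E'
import numpy as np, cv2
from plant import ctrl
def snap(n,save=None):
    o=ctrl.get_obs(); p=ctrl.snapshot(n); p['obs']=o
    if save: cv2.imwrite('pics/'+save+'.png',p['pixels'])
    return p
E
python3 - <<'E'
from h import *
print(ctrl.get_obs())
a=snap('scene');b=snap('side')
im=np.hstack([a['pixels'],b['pixels']])
cv2.imwrite('pics/a.png',a['pixels']);cv2.imwrite('pics/b.png',b['pixels'])
for p in(a,b):
  for l in['short_foot','seat_mid','heel','wedge_mid','level_mid','bubble','wedge_grip','sander','tape_roll','glue','sanding_block']:
    try: print(l,[(np.round(d['centre'],3).tolist(),round(d['confidence'],2)) for d in ctrl.search_frame(p,l)])
    except Exception as e: print(l,e)
E
```

```text
pics
{'clock': 0.0, 'joint_pos': array([ 9.01892120e+01,  2.05924532e+01,  6.34849313e-01, -2.05002544e-02,
       -7.01364346e+01, -1.65077878e+01]), 'qvel': array([ 0.00526195, -0.03063713,  0.0524965 , -0.13471253,  0.03232068,
        0.03889083]), 'tau': array([-2.37888671e-03, -5.82723463e+01,  2.93076038e+01,  6.99756458e+00,
        7.07656582e-03, -1.57113959e-04]), 'tool_pos': array([0.18953606, 0.64733803, 0.22561818]), 'orientation': array([-1.79991754e+02, -9.56386978e-02, -1.06325564e+02]), 'force': array([-0.32672602,  0.67941936, -0.29486551]), 'moment': array([-0.01180987,  0.0117889 , -0.01791815]), 'opening': 0.08737024414304188}
short_foot [([0.574, 0.014, 0.015], 0.61)]
seat_mid [([0.584, -0.124, 0.15], 0.89)]
heel [([0.591, -0.125, 0.156], 0.66), ([0.412, 0.293, 0.012], 0.41)]
wedge_mid [([0.409, 0.293, 0.009], 0.96), ([0.362, 0.085, 0.006], 0.86), ([0.262, 0.258, 0.012], 0.75)]
level_mid [([0.557, -0.104, 0.185], 0.89)]
bubble []
wedge_grip [([0.408, 0.292, 0.012], 0.8), ([0.263, 0.252, 0.017], 0.72), ([0.36, 0.087, 0.018], 0.61)]
sander [([0.698, -0.45, 0.051], 0.77), ([0.554, -0.104, 0.188], 0.4)]
tape_roll []
glue [([0.414, -0.427, 0.099], 0.61)]
sanding_block [([0.581, 0.287, 0.031], 0.76)]
short_foot [([0.526, -0.16, 0.149], 0.58)]
seat_mid [([0.527, -0.16, 0.148], 0.91), ([0.408, 0.282, 0.011], 0.57)]
heel [([0.526, -0.16, 0.156], 0.69)]
wedge_mid [([0.348, 0.085, 0.013], 0.96), ([0.406, 0.281, 0.017], 0.88), ([0.258, 0.242, 0.011], 0.86), ([0.54, -0.134, 0.185], 0.15)]
level_mid []
bubble []
wedge_grip [([0.405, 0.281, 0.013], 0.92), ([0.258, 0.243, 0.014], 0.88)]
sander [([0.656, -0.485, 0.047], 0.92), ([0.527, -0.163, 0.151], 0.6)]
tape_roll [([0.796, 0.031, 0.023], 0.74)]
glue [([0.392, -0.449, 0.108], 0.84)]
sanding_block [([0.574, 0.278, 0.03], 0.81)]
```

View pics/a.png

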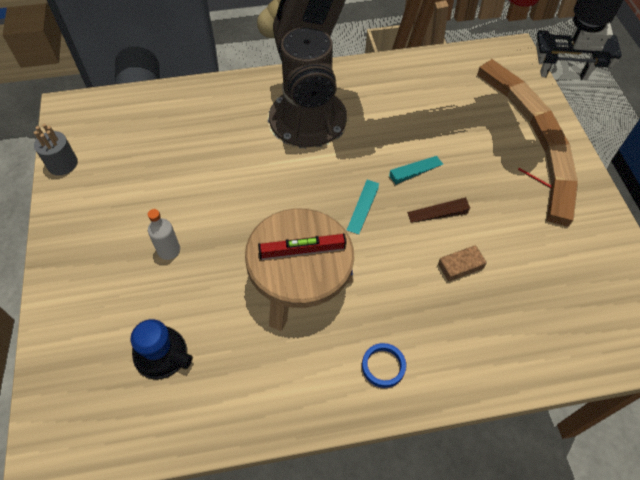

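View pics/b.png

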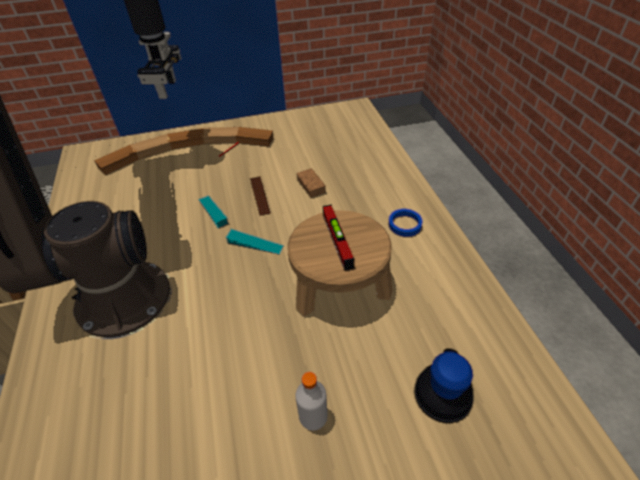

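Scene: dark wedge at (438,210), thick end probably right. The level lies along ±y with the bubble at its left end, so the short leg is on the right (+y), partly visible at (345,272). One turquoise decoy lies at (363,207).

```bash
cat >> h.py <<'E'
def cam(p):
    K=np.array(p['intrinsics'])
    if 'hand_eye' in p:
        from scipy.spatial.transform import Rotation as R
        T=np.eye(4);T[:3,:3]=R.from_euler('xyz',p['obs']['orientation'],degrees=True).as_matrix();T[:3,3]=p['obs']['tool_pos']
        W=np.linalg.inv(T@np.array(p['hand_eye']))
        return K,W[:3,:3],W[:3,3]
    return K,cv2.Rodrigues(np.array(p['rvec'],float))[0],np.array(p['tvec'],float).ravel()
def ray(p,uv,z):
    K,Rm,t=cam(p);uv=np.atleast_2d(np.array(uv,float))
    d=(np.linalg.inv(K)@np.c_[uv,np.ones(len(uv))].T).T@Rm; c=-Rm.T@t
    return c+d*((z-c[2])/d[:,2])[:,None]
def proj(p,X):
    K,Rm,t=cam(p);q=(Rm@np.atleast_2d(X).T).T+t;q=q@K.T
    return q[:,:2]/q[:,2:]
def maskxy(p,m,z):
    v,u=np.nonzero(m);return ray(p,np.c_[u,v],z)
def rect(P):
    return cv2.minAreaRect((P[:,:2]*1000).astype(np.float32))
E
python3 - <<'E'
from h import *
for n in('scene','side'):
  p=snap(n); im=p['pixels'].astype(int);hsv=cv2.cvtColor(p['pixels'],cv2.COLOR_BGR2HSV)
  print(n,'cam',-cam(p)[1].T@cam(p)[2])
  for o in ctrl.outline_of(p,'wedge_mid'):
    m=o['pixels'];print('wedge',o['confidence'],m.sum(),np.median(hsv[m],0),rect(maskxy(p,m,.008)))
  red=((hsv[...,0]<8)|(hsv[...,0]>172))&(hsv[...,1]>180)&(hsv[...,2]>60)
  n_,L,st,_=cv2.connectedComponentsWithStats(red.astype(np.uint8))
  k=1+np.argmax(st[1:,4]);print('level',st[k],rect(maskxy(p,L==k,.18)))
  blue=(abs(hsv[...,0].astype(int)-112)<12)&(hsv[...,1]>150)
  n_,L,st,ce=cv2.connectedComponentsWithStats(blue.astype(np.uint8))
  print('blue',[(st[i].tolist(),ray(p,ce[i],.015).round(3)) for i in range(1,n_) if 8<st[i,4]<3000])
w=snap('wrist');print(w['hand_eye'],w['intrinsics'])
E
```

```text
scene cam [ 1.20240576 -0.19544179  1.27095646]
wedge 0.77 903 [ 10. 146.  71.] ((410.51165771484375, 286.44891357421875), (53.10744857788086, 173.50831604003906), 5.7424798011779785)
wedge 0.62 755 [ 88. 172. 137.] ((255.617919921875, 264.80242919921875), (52.76179122924805, 163.18870544433594), 15.021712303161621)
wedge 0.62 767 [ 88. 160. 152.] ((354.3398742675781, 89.09331512451172), (39.997901916503906, 180.55125427246094), 58.7108039855957)
level [260 234  84  24 864] ((550.0031127929688, -106.9030532836914), (187.51759338378906, 35.81660461425781), 87.75360870361328)
blue [([0, 8, 6, 10, 45], array([[-0.653, -0.953,  0.015]])), ([618, 121, 22, 64, 638], array([[0.312, 0.887, 0.015]])), ([131, 320, 40, 41, 1227], array([[ 0.642, -0.484,  0.015]])), ([362, 344, 43, 43, 620], array([[0.798, 0.035, 0.015]]))]
side cam [ 0.34168469 -0.79672459  0.90881828]
wedge 0.69 464 [ 89. 242. 120.] ((254.08566284179688, 263.3542175292969), (43.3630256652832, 160.37139892578125), 18.080720901489258)
wedge 0.58 434 [ 10. 166.  68.] ((404.1729736328125, 298.44964599609375), (196.09779357910156, 37.0422477722168), 89.6714859008789)
wedge 0.58 669 [ 89. 247. 121.] ((352.03033447265625, 93.77802276611328), (50.27983093261719, 174.56646728515625), 52.401451110839844)
level [324 206  29  54 419] ((544.9453125, -96.82186126708984), (183.53225708007812, 27.345304489135742), 89.4448471069336)
blue [([390, 209, 32, 27, 383], array([[0.796, 0.036, 0.015]])), ([429, 351, 43, 50, 1580], array([[ 0.701, -0.437,  0.015]]))]
[[ 9.99999481e-01  1.01028978e-03 -1.31120433e-04  3.99527173e-04]
 [-9.47693352e-04  9.69730823e-01  2.44174595e-01 -6.57986049e-02]
 [ 3.73838623e-04 -2.44174345e-01  9.69731277e-01 -1.57610907e-01]
 [ 0.00000000e+00  0.00000000e+00  0.00000000e+00  1.00000000e+00]] [[431.32746998   0.         322.4329529 ]
 [  0.         431.32746998 239.03580804]
 [  0.           0.           1.        ]]
```

Emit:
carry_out(
  increments=[
    [0,0,0,40,-60,20,0],
    [0,0,0,80,-120,40,0],
    [0,0,0,120,-180,60,0],
    [0,0,0,160,-240,80,0],
    [0,0,0,190,-270,90,0],
    [0,0,0,190,-270,90,0],
    [0,0,0,190,-270,90,0],
  ],
)

```text
clock: 2.33
tool_pos: [0.3809, 0.3764, 0.3178]
orientation: [-180.0, 0.1, -106.5]
force: [-0.8, -0.1, -0.4]
opening: 0.0874
```

Run:
```python
from h import *
p=snap('wrist','w1');hsv=cv2.cvtColor(p['pixels'],cv2.COLOR_BGR2HSV)
print(p['obs']['tool_pos'],p['obs']['orientation'])
for o in ctrl.outline_of(p,'wedge_mid'):
    m=o['pixels'];print('wedge',o['confidence'],m.sum(),np.median(hsv[m],0),rect(maskxy(p,m,.0)),rect(maskxy(p,m,.014)))
for l in('wedge_mid','wedge_grip'):print(l,[(d['centre'],d['confidence']) for d in ctrl.search_frame(p,l)])
```

```text
[0.3809301  0.37640601 0.31779625] [-1.79968293e+02  1.20538214e-01 -1.06477561e+02]
wedge 0.92 6463 [ 88. 184. 146.] ((353.6881408691406, 80.53980255126953), (53.56063461303711, 161.4576416015625), 58.40727615356445) ((356.33978271484375, 88.68247985839844), (51.983455657958984, 156.70333862304688), 58.40729904174805)
wedge 0.71 4523 [ 88. 189.  81.] ((252.6205596923828, 262.53564453125), (49.2037353515625, 168.4455108642578), 13.7715425491333) ((258.24822998046875, 265.3191833496094), (47.75487518310547, 163.48538208007812), 13.771540641784668)
wedge 0.65 5347 [ 10. 154.  44.] ((405.24322509765625, 283.4104919433594), (39.718727111816406, 160.81198120117188), 1.6427667140960693) ((406.376708984375, 285.57940673828125), (38.54918670654297, 156.07669067382812), 1.6427706480026245)
wedge_mid [([0.3549, 0.0898, 0.0126], 0.85), ([0.2599, 0.2526, 0.0185], 0.83), ([0.4064, 0.2877, 0.0161], 0.59)]
wedge_grip [([0.3569, 0.093, 0.0114], 0.95), ([0.2653, 0.2542, 0.0157], 0.74), ([0.4099, 0.2843, 0.0149], 0.61)]
```

View pics/w1.png

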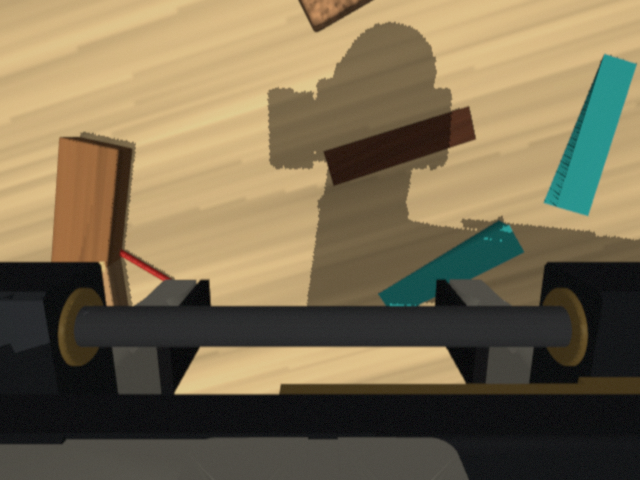

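The dark wedge runs from the thick end at about (330,168), which is the +y end, to the thin end at about (471,122), which points to -y. That is already close to the wanted direction.

Run:
```python
from h import *
p=snap('wrist');hsv=cv2.cvtColor(p['pixels'],cv2.COLOR_BGR2HSV)
for o in ctrl.outline_of(p,'wedge_mid'):
    m=o['pixels']
    if np.median(hsv[m],0)[0]<30:
        bx=cv2.boxPoints(cv2.minAreaRect(np.argwhere(m)[:,::-1].astype(np.float32)));print(bx)
        q,_=cv2.findContours(m.astype(np.uint8),0,1)
        c=max(q,key=cv2.contourArea);qd=cv2.approxPolyDP(c,6,True)[:,0];print(qd)
        for z in(0,.0015,.014,.028):print(z,ray(p,qd,z).round(4).tolist())
```

```text
[[322.66373 148.63275]
 [469.67    103.65323]
 [480.48325 138.99396]
 [333.47696 183.97348]]
[[470 106]
 [325 148]
 [334 181]
 [475 138]]
0 [[0.4227, 0.2036, 0.0], [0.4238, 0.3619, 0.0], [0.387, 0.3623, 0.0], [0.389, 0.205, 0.0]]
0.0015 [[0.4228, 0.2041, 0.0015], [0.4239, 0.3619, 0.0015], [0.3872, 0.3623, 0.0015], [0.3892, 0.2054, 0.0015]]
0.014 [[0.4233, 0.2082, 0.014], [0.4243, 0.3618, 0.014], [0.3887, 0.3622, 0.014], [0.3906, 0.2095, 0.014]]
0.028 [[0.4239, 0.2128, 0.028], [0.4249, 0.3618, 0.028], [0.3903, 0.3621, 0.028], [0.3922, 0.2141, 0.028]]
```

Emit:
carry_out(
  increments=[
    [0,0,-10,0,0,0,0],
    [0,0,-20,5,-5,0,0],
    [0,0,-30,10,-10,0,0],
    [0,0,-40,15,-15,0,0],
    [0,0,-50,20,-20,-30,0],
    [0,0,-60,25,-25,-60,0],
    [0,0,-70,25,-30,-90,0],
    [0,0,-73.5,25,-33,-120,0],
    [0,0,-73.5,25,-33,-150,0],
    [0,0,-73.5,25,-33,-150,0],
    [0,0,-73.5,25,-33,-150,0],
  ],
)

```text
clock: 4.0
tool_pos: [0.4049, 0.3457, 0.1675]
orientation: [180.0, 0.0, -179.8]
force: [0.4, 0.3, 0.8]
opening: 0.0873
```

Emit:
carry_out(
  increments=[
    [0,0,0,2,-5,-50,0],
    [0,0,0,2,-5,-100,0],
    [0,0,0,2,-5,-140,0],
    [0,0,0,2,-5,-155,0],
    [0,0,0,2,-5,-163,0],
    [0,0,0,2,-5,-163,0],
    [0,0,0,2,-5,-163,1],
    [0,0,0,2,-5,-163,1],
    [0,0,0,2,-5,-163,1],
    [0,0,0,2,-5,-163,1],
    [0,0,0,2,-5,-163,1],
    [0,0,0,2,-5,-163,1],
  ],
)

```text
clock: 5.5
tool_pos: [0.4066, 0.3398, 0.0035]
orientation: [-180.0, -0.0, -179.8]
force: [-0.1, 0.1, -0.9]
opening: 0.0356
```

Emit:
carry_out(
  increments=[
    [0,0,0,0,0,20,1],
    [0,0,0,0,-5,50,1],
    [0,0,0,20,-15,65,1],
    [0,0,0,50,-40,65,1],
    [0,0,0,80,-65,65,1],
    [0,0,0,110,-90,65,1],
    [0,0,0,130,-110,65,1],
    [0,0,0,141,-120,65,1],
    [0,0,0,141,-125,65,1],
    [0,0,0,141,-125,65,1],
    [0,0,0,141,-125,65,1],
  ],
)

```text
clock: 6.88
tool_pos: [0.5472, 0.2154, 0.0687]
orientation: [180.0, 0.0, -179.8]
force: [-0.7, 0.5, -1.0]
opening: 0.0357
```

Run:
```python
from h import *
p=snap('wrist','w2');hsv=cv2.cvtColor(p['pixels'],cv2.COLOR_BGR2HSV)
print(p['obs']['tool_pos'],-cam(p)[1].T@cam(p)[2])
for l in('short_foot','seat_mid','heel','wedge_mid'):print(l,[(d['centre'],d['confidence']) for d in ctrl.search_frame(p,l)])
blue=(abs(hsv[...,0].astype(int)-112)<14)&(hsv[...,1]>120)
n_,L,st,ce=cv2.connectedComponentsWithStats(blue.astype(np.uint8))
print([(st[i].tolist(),ray(p,ce[i],.015).round(3)) for i in range(1,n_) if 8<st[i,4]])
```

```text
[0.54715415 0.21539538 0.0686972 ] [0.54757758 0.14939855 0.22629862]
short_foot []
seat_mid []
heel []
wedge_mid [([0.5463, 0.1644, 0.0835], 0.64)]
[]
```

View pics/w2.png

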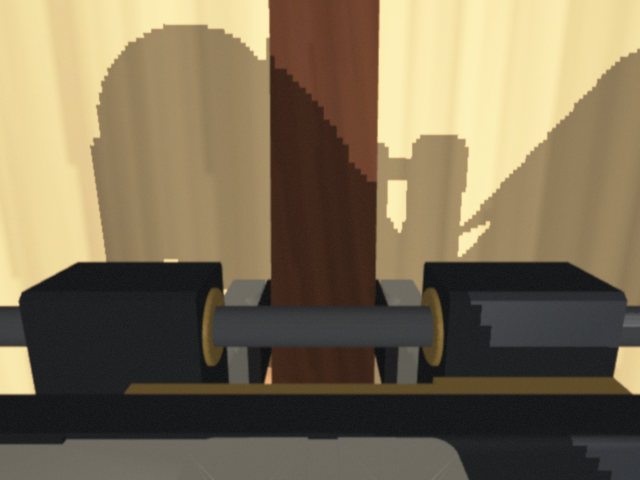

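The foot is not in view: only the held wedge shows, well centred at (323,150), with fingers and shadows. I'll zoom in on the fixed cameras.

Run:
```python
from h import *
a=snap('scene');b=snap('side')
for p in(a,b):
  print('foot proj',proj(p,[[.548,.03,.01],[.548,.02,.03]]).round(1).tolist())
  o=ctrl.outline_of(p,'seat_mid')
  if o:
    m=o[0]['pixels'];v,u=np.nonzero(m);print(o[0]['confidence'],m.sum(),u.min(),u.max(),v.min(),v.max())
    P=maskxy(p,m,.156);print('x',P[:,0].min(),P[:,0].max(),'y',P[:,1].min(),P[:,1].max())
ca=cv2.resize(a['pixels'][190:340,230:390],(800,750),interpolation=cv2.INTER_CUBIC)[:600]
cv2.imwrite('pics/c1.png',cv2.resize(a['pixels'][200:310,240:380],(763,600),interpolation=cv2.INTER_CUBIC))
```

```text
foot proj [[357.4, 271.3], [354.0, 268.1]]
0.88 7663 245 353 208 330
x 0.42855613710331975 0.7314846808653488 y -0.23864368313884923 0.007647373469822
foot proj [[324.6, 242.7], [325.4, 240.3]]
0.59 6741 287 391 211 314
x 0.40917241946561966 0.6657407890149354 y -0.3003665705818333 -0.004525538650052008
```

View pics/c1.png

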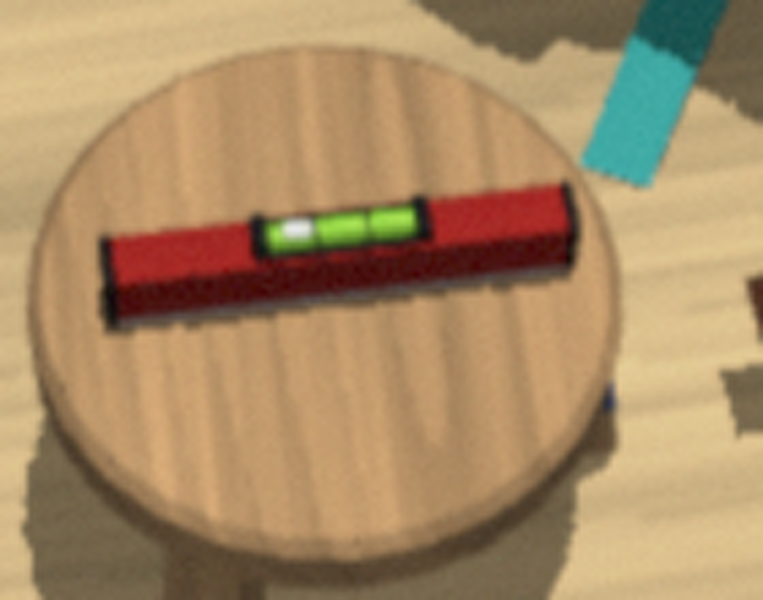

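The bubble stands hard left (crop (297,230)), so the +y leg is low. The blue tape corner shows at crop (609,397), which is pixel (351.7,272.8).

Run:
```python
from h import *
from scipy.optimize import least_squares
p=snap('scene')
f=lambda q:np.array(q,float)/5.45+[240,200]
r=f([(30,300),(310,45),(620,300),(100,160),(480,80),(565,150),(150,490),(330,548),(500,500)])
P=ray(p,r,.156)[:,:2]
s=least_squares(lambda x:np.hypot(*(P-x[:2]).T)-x[2],[.55,-.12,.125]);print('circle',s.x,s.fun.round(3))
s=least_squares(lambda x:np.hypot(*(P-x[:2]).T)-.125,[.55,-.12]);print('centre',s.x)
E_=ray(p,f([(108,240),(570,187),(108,284),(573,240),(115,325),(572,270)]),.188);E_[4:]=ray(p,f([(115,325),(572,270)]),.156)
for i in(0,2,4):
  d=E_[i+1]-E_[i];print('level',E_[i].round(4),E_[i+1].round(4),np.degrees(np.arctan2(d[1],d[0])),np.hypot(*d[:2]))
for z in(0.005,.015,.025):print('tape',z,ray(p,f([(609,397),(612,385),(612,460)]),z).round(4).tolist())
```

```text
circle [ 0.55301321 -0.11209211  0.12042117] [ 0.004  0.001 -0.    -0.004  0.    -0.001 -0.002  0.     0.001]
centre [ 0.55309508 -0.11254268]
level [ 0.5345 -0.2001  0.188 ] [ 0.5432 -0.0097  0.188 ] 87.38698507420813 0.19059019778772707
level [ 0.5552 -0.2027  0.188 ] [ 0.5684 -0.0137  0.188 ] 85.99001696129992 0.18948532932818046
level [ 0.556  -0.2026  0.156 ] [ 0.5639 -0.0118  0.156 ] 87.62945691530162 0.19102240274942112
tape 0.005 [[0.5473, 0.0159, 0.005], [0.5413, 0.0186, 0.005], [0.5794, 0.0104, 0.005]]
tape 0.015 [[0.5524, 0.0142, 0.015], [0.5466, 0.0169, 0.015], [0.5843, 0.0087, 0.015]]
tape 0.025 [[0.5576, 0.0126, 0.025], [0.5518, 0.0152, 0.025], [0.5892, 0.0071, 0.025]]
```

Emit:
carry_out(
  increments=[
    [-10,0,0,-20,0,20,1],
    [-20,0,0,-40,0,40,1],
    [-30,0,0,-60,0,50,1],
    [-40,0,0,-82,0,50,1],
    [-40,0,0,-82,0,50,1],
    [-40,0,0,-82,0,50,1],
    [-40,0,0,-82,0,50,1],
  ],
)

```text
clock: 8.25
tool_pos: [0.4661, 0.2144, 0.119]
orientation: [-140.1, -0.1, -179.9]
force: [-0.1, -0.1, -0.1]
opening: 0.0359
```

Run:
```python
from h import *
p=snap('wrist','w3');hsv=cv2.cvtColor(p['pixels'],cv2.COLOR_BGR2HSV)
print(p['obs']['tool_pos'],p['obs']['orientation'],-cam(p)[1].T@cam(p)[2])
print(proj(p,[[.56,.024,.003],[.543,.024,.003],[.577,.024,.003]]).round(1).tolist())
for l in('short_foot',):print(l,[(d['centre'],d['confidence']) for d in ctrl.search_frame(p,l)])
blue=(abs(hsv[...,0].astype(int)-112)<14)&(hsv[...,1]>120)
n_,L,st,ce=cv2.connectedComponentsWithStats(blue.astype(np.uint8))
print([(st[i].tolist(),ray(p,ce[i],.015).round(3)) for i in range(1,n_) if 8<st[i,4]])
```

```text
[0.46612663 0.21437509 0.11904776] [-1.40128162e+02 -8.27907967e-02 -1.79933612e+02] [0.46646833 0.26501306 0.28188419]
[[209.5, 122.0], [230.1, 122.1], [188.9, 122.0]]
short_foot [([0.5512, 0.0114, 0.0575], 0.56)]
[([171, 20, 61, 51, 1542], array([[ 0.569, -0.041,  0.015]]))]
```

View pics/w3.png

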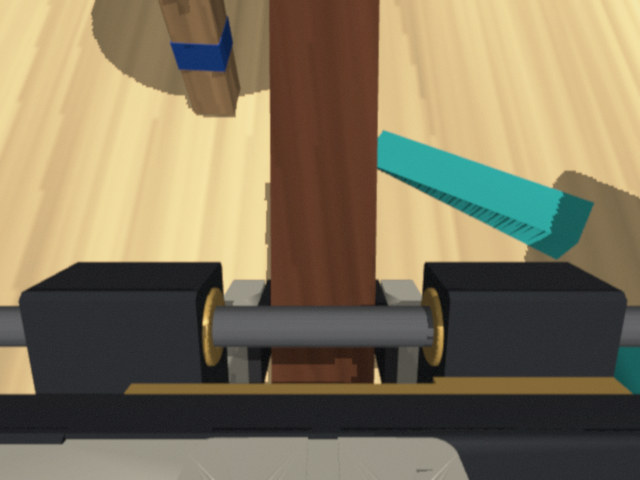

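The foot's outer bottom edge shows at about (193,115) to (235,116). I'll zoom in on it.

Run:
```python
from h import *
im=cv2.imread('pics/w3.png')[0:135,150:280]
cv2.imwrite('pics/c2.png',cv2.resize(im,None,fx=4.4,fy=4.4,interpolation=cv2.INTER_CUBIC))
p=snap('wrist')
for z in(.003,):print(ray(p,[(193,115),(235,117)],z).round(4).tolist())
```

```text
[[0.5746, 0.0161, 0.003], [0.5394, 0.0182, 0.003]]
```

View pics/c2.png

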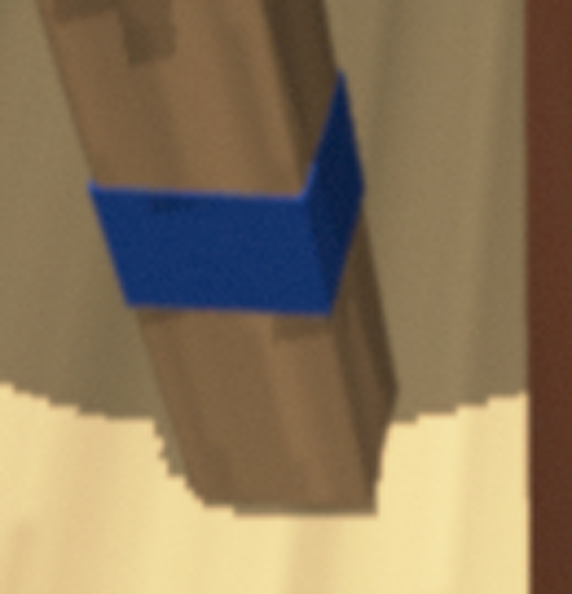

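Outer edge of the foot: middle about (0.557, 0.017), length 35 mm, with outward normal 87.4°. This agrees with the level's 87.3°. Next I untilt, align and descend.

Emit:
carry_out(
  increments=[
    [10,-0.2,-0.6,20,0,0,1],
    [20,-0.5,-1.3,45,-5,-20,1],
    [30,-0.7,-1.9,70,-15,-40,1],
    [40,-0.94,-2.6,90,-25,-60,1],
    [40,-0.94,-2.6,98,-30,-80,1],
    [40,-0.94,-2.6,98,-30,-95,1],
    [40,-0.94,-2.6,98,-30,-105,1],
    [40,-0.94,-2.6,98,-30,-112,1],
    [40,-0.94,-2.6,98,-30,-112,1],
    [40,-0.94,-2.6,98,-30,-112,1],
  ],
)

```text
clock: 9.65
tool_pos: [0.5637, 0.1855, 0.0069]
orientation: [180.0, 0.0, 177.5]
force: [0.4, -0.5, -0.9]
opening: 0.0356
```

Run:
```python
from h import *
o=ctrl.get_obs();print(o['tool_pos'],o['orientation'],o['force'],o['moment'])
```

```text
[0.56369535 0.18549647 0.00688338] [1.79988569e+02 1.67616112e-02 1.77541161e+02] [ 0.39924333 -0.52786609 -0.88109175] [ 0.11865756 -0.02451843 -0.01983372]
```

Emit:
carry_out(
  increments=[
    [0,0,0,0,0,-2,1],
    [0,0,0,0,0,-3.5,1],
    [0,0,0,-0.3,-7,-3.5,1],
    [0,0,0,-0.6,-14,-3.5,1],
    [0,0,0,-1,-22,-3.5,1],
    [0,0,0,-1,-22,-3.5,1],
    [0,0,0,-1,-22,-3.5,1],
  ],
)

```text
clock: 10.52
tool_pos: [0.5632, 0.1619, 0.0035]
orientation: [-180.0, 0.0, 177.5]
force: [2.4, -3.6, 6.1]
opening: 0.0359
```

```bash
cat > chk.py <<'E'
from h import *
import sys
o=ctrl.get_obs();print(o['tool_pos'].round(4),o['force'].round(2),o['moment'].round(2))
p=snap('scene')
cv2.imwrite('pics/%s.png'%sys.argv[1],cv2.resize(p['pixels'][215:290,270:400],(780,450),interpolation=cv2.INTER_CUBIC))
b=snap('side')
c=cv2.resize(b['pixels'][200:275,270:400],(780,450),interpolation=cv2.INTER_CUBIC)
h=cv2.cvtColor(p['pixels'],cv2.COLOR_BGR2HSV)
# vial profile along level: white bubble centre vs vial/level ends
v=((h[...,0]>30)&(h[...,0]<60)&(h[...,1]>100)&(h[...,2]>120)).astype(np.uint8);v[:215]=0;v[275:]=0;v[:,:250]=0;v[:,360:]=0
ys,xs=np.nonzero(v);print('vial',xs.min(),xs.max(),ys.min(),ys.max())
sub=p['pixels'][ys.min()-2:ys.max()+3,xs.min()-2:xs.max()+3].astype(int)
print('minchan max per col',dict(zip(range(xs.min()-2,xs.max()+3),sub.min(2).max(0).tolist())))
E
python3 chk.py d1
```

```text
[0.5632 0.1619 0.0035] [ 2.39 -3.56  6.13] [-1.35 -0.94 -0.03]
vial 289 315 238 245
minchan max per col {287: 105, 288: 106, 289: 108, 290: 108, 291: 124, 292: 193, 293: 222, 294: 223, 295: 219, 296: 198, 297: 132, 298: 111, 299: 111, 300: 107, 301: 102, 302: 100, 303: 104, 304: 105, 305: 99, 306: 104, 307: 100, 308: 100, 309: 100, 310: 95, 311: 94, 312: 92, 313: 89, 314: 85, 315: 69, 316: 48, 317: 48}
```

View pics/d1.png

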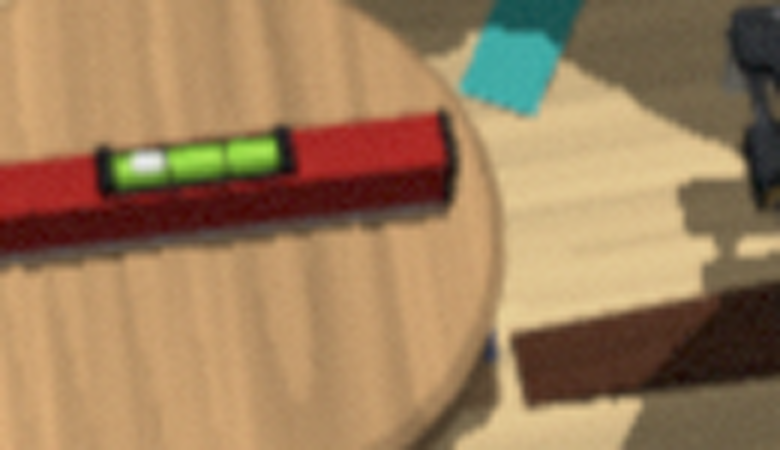

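The tip is at crop (520,370), in line with the taped leg and just short of it. The bubble is still pinned. It pushes down with 6 N, so I raise slightly and feed in slowly.

Emit:
carry_out(
  increments=[
    [0,0,0,0,0,0.4,1],
    [0,0,0,-0.1,-2,0.4,1],
    [0,0,0,-0.2,-4,0.4,1],
    [0,0,0,-0.3,-6,0.4,1],
    [0,0,0,-0.4,-8,0.4,1],
    [0,0,0,-0.5,-10,0.4,1],
    [0,0,0,-0.5,-12,0.4,1],
    [0,0,0,-0.6,-14,0.4,1],
    [0,0,0,-0.7,-16,0.4,1],
    [0,0,0,-0.8,-18,0.4,1],
    [0,0,0,-0.8,-18,0.4,1],
  ],
)

```text
clock: 12.0
tool_pos: [0.5619, 0.1445, 0.0035]
orientation: [180.0, -0.0, 177.5]
force: [0.8, 2.4, 5.7]
opening: 0.0356
```

Emit:
carry_out(
  increments=[
    [0,0,0,0,0,0.5,1],
    [0,0,0,0,0,0.5,1],
    [0,0,0,0,0,0.5,1],
  ],
)

```text
clock: 12.38
tool_pos: [0.5612, 0.1441, 0.0036]
orientation: [-180.0, -0.1, 177.4]
force: [0.9, -0.8, 1.0]
opening: 0.0358
```

```bash
python3 chk.py d2
python3 - <<'E'
from h import *
p=snap('side');cv2.imwrite('pics/e.png',cv2.resize(p['pixels'][190:270,260:390],(780,480),interpolation=cv2.INTER_CUBIC))
E
```

```text
[0.5612 0.1441 0.0036] [ 0.92 -0.85  1.03] [-0.28 -0.22  0.  ]
vial 289 315 238 245
minchan max per col {287: 105, 288: 105, 289: 108, 290: 109, 291: 124, 292: 193, 293: 221, 294: 223, 295: 221, 296: 201, 297: 130, 298: 113, 299: 110, 300: 106, 301: 103, 302: 103, 303: 103, 304: 104, 305: 106, 306: 96, 307: 99, 308: 100, 309: 100, 310: 99, 311: 96, 312: 92, 313: 93, 314: 86, 315: 68, 316: 40, 317: 48}
```

Emit:
carry_out(
  increments=[
    [0,0,0,0,-1,0,1],
    [0,0,0,-0.1,-2,0,1],
    [0,0,0,-0.1,-3,0,1],
    [0,0,0,-0.2,-4,0,1],
    [0,0,0,-0.2,-5,0,1],
    [0,0,0,-0.3,-6,0,1],
    [0,0,0,-0.3,-7,0,1],
    [0,0,0,-0.4,-8,0,1],
    [0,0,0,-0.4,-9,0,1],
    [0,0,0,-0.5,-10,0,1],
  ],
)

```text
clock: 13.78
tool_pos: [0.5628, 0.1366, 0.0045]
orientation: [179.8, 0.2, 177.5]
force: [1.1, 7.7, -1.4]
opening: 0.0358
```

Emit:
carry_out(
  increments=[
    [0,0,0,0,-1,0,1],
    [0,0,0,-0.1,-2,0,1],
    [0,0,0,-0.1,-3,0,1],
    [0,0,0,-0.2,-4,0,1],
    [0,0,0,-0.2,-5,0,1],
    [0,0,0,-0.3,-6,0,1],
    [0,0,0,-0.3,-7,0,1],
    [0,0,0,-0.4,-8,0,1],
    [0,0,0,-0.4,-9,0,1],
    [0,0,0,-0.5,-10,0,1],
  ],
)

```text
clock: 15.02
tool_pos: [0.5622, 0.1265, 0.0044]
orientation: [179.9, 0.1, 177.5]
force: [1.6, 7.2, -1.2]
opening: 0.0359
```

```bash
python3 chk.py d3
```

```text
[0.5622 0.1265 0.0044] [ 1.56  7.2  -1.24] [ 2.97 -0.25  0.02]
vial 287 314 238 245
minchan max per col {285: 108, 286: 107, 287: 106, 288: 109, 289: 111, 290: 151, 291: 212, 292: 223, 293: 223, 294: 218, 295: 185, 296: 107, 297: 114, 298: 113, 299: 109, 300: 104, 301: 101, 302: 102, 303: 105, 304: 102, 305: 100, 306: 97, 307: 96, 308: 90, 309: 90, 310: 87, 311: 92, 312: 90, 313: 79, 314: 64, 315: 42, 316: 39}
```

Emit:
carry_out(
  increments=[
    [0,0,0,0,-1,-0.4,1],
    [0,0,0,-0.1,-2,-0.4,1],
    [0,0,0,-0.1,-3,-0.4,1],
    [0,0,0,-0.2,-4,-0.4,1],
    [0,0,0,-0.2,-5,-0.4,1],
    [0,0,0,-0.3,-6,-0.4,1],
    [0,0,0,-0.3,-7,-0.4,1],
    [0,0,0,-0.4,-8,-0.4,1],
    [0,0,0,-0.4,-9,-0.4,1],
    [0,0,0,-0.5,-10,-0.4,1],
    [0,0,0,-0.5,-10,-0.4,1],
    [0,0,0,-0.5,-10,-0.4,1],
  ],
)

```text
clock: 16.62
tool_pos: [0.5617, 0.1163, 0.004]
orientation: [179.9, 0.1, 177.5]
force: [0.5, 7.0, -0.8]
opening: 0.0359
```

```bash
python3 chk.py d4
```

```text
[0.5617 0.1163 0.004 ] [ 0.5   6.98 -0.83] [ 2.69 -0.32  0.04]
vial 287 313 238 245
minchan max per col {285: 106, 286: 108, 287: 109, 288: 110, 289: 115, 290: 182, 291: 221, 292: 223, 293: 221, 294: 203, 295: 134, 296: 114, 297: 110, 298: 112, 299: 106, 300: 104, 301: 99, 302: 102, 303: 102, 304: 99, 305: 99, 306: 98, 307: 90, 308: 86, 309: 86, 310: 89, 311: 86, 312: 82, 313: 67, 314: 43, 315: 40}
```

View pics/d4.png

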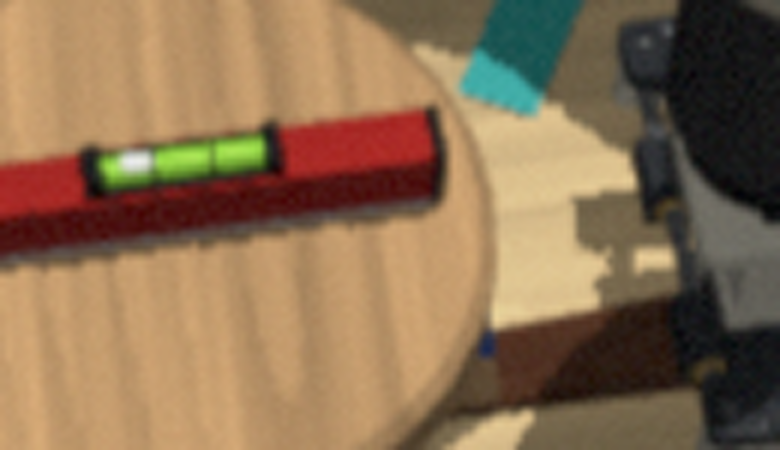

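Emit:
carry_out(
  increments=[
    [0,0,0,0,-1,-0.3,1],
    [0,0,0,-0.1,-2,-0.3,1],
    [0,0,0,-0.1,-3,-0.3,1],
    [0,0,0,-0.2,-4,-0.3,1],
    [0,0,0,-0.2,-5,-0.3,1],
    [0,0,0,-0.3,-6,-0.3,1],
    [0,0,0,-0.3,-7,-0.3,1],
    [0,0,0,-0.4,-8,-0.3,1],
    [0,0,0,-0.4,-8,-0.3,1],
    [0,0,0,-0.4,-8,-0.3,1],
    [0,0,0,-0.4,-8,-0.3,1],
    [0,0,0,-0.4,-8,-0.3,1],
  ],
)

```text
clock: 18.23
tool_pos: [0.5614, 0.1084, 0.0038]
orientation: [179.9, 0.2, 177.5]
force: [0.9, 6.7, -1.5]
opening: 0.0355
```

```bash
cat >> chk.py <<'E'
# strip along vial centre: straightened level profile
p4=[snap('scene')['pixels'].astype(float) for _ in range(3)]
im=np.mean(p4,0)
x=np.arange(xs.min(),xs.max()+1);k=np.polyfit(xs,ys,1);yc=np.polyval(k,x)
S=cv2.remap(im.astype(np.float32),np.repeat(x[None],5,0).astype(np.float32),(yc+np.arange(-2,3)[:,None]).astype(np.float32),1)
g=S[...,1].mean(0);w=np.clip(S[...,0].max(0)-125,0,None)
print('bubble col',(w*x).sum()/w.sum(),'green',dict(zip(x.tolist(),g.astype(int).tolist())))
E
python3 chk.py d5
```

```text
[0.5614 0.1084 0.0038] [ 0.86  6.66 -1.51] [ 2.69 -0.34  0.07]
vial 286 312 237 245
minchan max per col {284: 109, 285: 106, 286: 107, 287: 109, 288: 111, 289: 110, 290: 109, 291: 109, 292: 104, 293: 134, 294: 206, 295: 219, 296: 222, 297: 221, 298: 195, 299: 119, 300: 101, 301: 102, 302: 105, 303: 103, 304: 100, 305: 101, 306: 102, 307: 99, 308: 101, 309: 104, 310: 106, 311: 106, 312: 94, 313: 70, 314: 59}
bubble col 296.0621318432757 green {286: 114, 287: 178, 288: 184, 289: 183, 290: 186, 291: 186, 292: 185, 293: 183, 294: 180, 295: 172, 296: 187, 297: 191, 298: 189, 299: 185, 300: 186, 301: 187, 302: 184, 303: 175, 304: 150, 305: 152, 306: 183, 307: 187, 308: 188, 309: 185, 310: 183, 311: 182, 312: 168}
```

The bubble is at about -7.9 mm. I push 6 mm more and let it settle.

Emit:
carry_out(
  increments=[
    [0,0,0,0,-1,-0.2,1],
    [0,0,0,-0.1,-2,-0.2,1],
    [0,0,0,-0.1,-3,-0.2,1],
    [0,0,0,-0.2,-4,-0.2,1],
    [0,0,0,-0.2,-5,-0.2,1],
    [0,0,0,-0.2,-6,-0.2,1],
    [0,0,0,-0.2,-6,-0.2,1],
    [0,0,0,-0.2,-6,-0.2,1],
    [0,0,0,-0.2,-6,-0.2,1],
    [0,0,0,-0.2,-6,-0.2,1],
    [0,0,0,-0.2,-6,-0.2,1],
    [0,0,0,-0.2,-6,-0.2,1],
    [0,0,0,-0.2,-6,-0.2,1],
    [0,0,0,-0.2,-6,-0.2,1],
    [0,0,0,-0.2,-6,-0.2,1],
    [0,0,0,-0.2,-6,-0.2,1],
  ],
)

```text
clock: 20.48
tool_pos: [0.5613, 0.1025, 0.0037]
orientation: [179.9, 0.2, 177.5]
force: [2.6, 8.1, -1.3]
opening: 0.0353
```

```bash
python3 chk.py d6
```

```text
[0.5613 0.1025 0.0037] [ 2.62  8.13 -1.28] [ 2.84 -0.28 -0.01]
vial 285 312 237 245
minchan max per col {283: 109, 284: 109, 285: 108, 286: 108, 287: 110, 288: 111, 289: 114, 290: 110, 291: 105, 292: 103, 293: 103, 294: 105, 295: 111, 296: 115, 297: 180, 298: 220, 299: 220, 300: 220, 301: 207, 302: 155, 303: 101, 304: 100, 305: 101, 306: 100, 307: 99, 308: 103, 309: 104, 310: 106, 311: 106, 312: 79, 313: 59, 314: 60}
bubble col 299.24227894186754 green {285: 95, 286: 164, 287: 182, 288: 186, 289: 188, 290: 187, 291: 187, 292: 187, 293: 173, 294: 144, 295: 177, 296: 187, 297: 188, 298: 192, 299: 192, 300: 192, 301: 189, 302: 182, 303: 166, 304: 137, 305: 182, 306: 186, 307: 186, 308: 186, 309: 182, 310: 183, 311: 183, 312: 156}
```

Emit:
carry_out(
  increments=[
    [0,0,0,0,-0.4,-0.1,1],
    [0,0,0,0,-0.7,-0.1,1],
    [0,0,0,0,-0.7,-0.1,1],
    [0,0,0,0,-0.7,-0.1,1],
    [0,0,0,0,-0.7,-0.1,0.8],
    [0,0,0,0,-0.7,-0.1,0.6],
    [0,0,0,0,-0.7,-0.1,0.4],
    [0,0,0,0,-0.7,-0.1,0.3],
    [0,0,0,0,-0.7,-0.1,0.3],
    [0,0,0,0,-0.7,-0.1,0.3],
    [0,0,0,0,-0.7,-0.1,0.3],
    [0,0,0,0,-0.7,-0.1,0.3],
    [0,0,0,0,-0.7,-0.1,0.3],
    [0,0,0,0,-0.7,-0.1,0.3],
    [0,0,0,0,-0.7,-0.1,0.3],
    [0,0,0,0,-0.7,-0.1,0.3],
    [0,0,0,0,-0.7,-0.1,0.3],
  ],
)

```text
clock: 22.85
tool_pos: [0.5598, 0.1001, 0.003]
orientation: [180.0, -0.0, 177.5]
force: [-0.8, -0.6, 0.9]
opening: 0.0611
```

```bash
python3 chk.py d7
```

```text
[0.5598 0.1001 0.003 ] [-0.79 -0.64  0.89] [ 0.08 -0.02 -0.01]
vial 285 312 237 245
minchan max per col {283: 109, 284: 108, 285: 102, 286: 107, 287: 109, 288: 110, 289: 114, 290: 109, 291: 103, 292: 102, 293: 104, 294: 106, 295: 114, 296: 113, 297: 166, 298: 220, 299: 220, 300: 220, 301: 217, 302: 183, 303: 101, 304: 99, 305: 104, 306: 100, 307: 99, 308: 100, 309: 104, 310: 106, 311: 104, 312: 83, 313: 61, 314: 60}
bubble col 299.51460958794917 green {285: 95, 286: 163, 287: 183, 288: 186, 289: 188, 290: 187, 291: 188, 292: 187, 293: 173, 294: 144, 295: 178, 296: 186, 297: 186, 298: 191, 299: 192, 300: 192, 301: 189, 302: 183, 303: 165, 304: 133, 305: 181, 306: 186, 307: 186, 308: 186, 309: 182, 310: 183, 311: 180, 312: 151}
```

Released at about +1.4 mm. I back off and check again.

Emit:
carry_out(
  increments=[
    [0,0,0,0,0,10,0.3],
    [0,0,0,0,0,30,0.3],
    [0,0,0,0,10,55,0.3],
    [0,0,0,0,40,90,0.3],
    [0,0,0,0,80,130,0.2],
    [-10,0,0,-20,110,160,0.2],
    [-20,0,0,-40,130,180,0.2],
    [-30,0,0,-60,140,190,0.2],
    [-40,0,0,-60,140,190,0.2],
    [-40,0,0,-60,140,190,0.2],
    [-40,0,0,-60,140,190,0.2],
  ],
)

```text
clock: 24.48
tool_pos: [0.4998, 0.2402, 0.1931]
orientation: [-140.1, 1.6, 178.1]
force: [-0.1, -0.1, 0.8]
opening: 0.0701
```

```bash
python3 chk.py d8
python3 - <<'E'
from h import *
p=snap('wrist');a=snap('scene')
cv2.imwrite('pics/f.png',np.hstack([cv2.resize(p['pixels'][:300],(512,240)),cv2.resize(a['pixels'][215:295,280:375],(285,240),interpolation=2)]))
print(ctrl.get_obs()['tool_pos'])
E
```

```text
[0.4998 0.2402 0.1931] [-0.15 -0.09  0.76] [ 2.2  -0.09  0.01]
vial 286 312 237 245
minchan max per col {284: 103, 285: 98, 286: 101, 287: 102, 288: 104, 289: 104, 290: 104, 291: 99, 292: 97, 293: 97, 294: 100, 295: 108, 296: 106, 297: 157, 298: 209, 299: 212, 300: 211, 301: 203, 302: 174, 303: 93, 304: 95, 305: 96, 306: 95, 307: 94, 308: 98, 309: 98, 310: 99, 311: 101, 312: 79, 313: 57, 314: 55}
bubble col 299.51496127734754 green {286: 155, 287: 173, 288: 177, 289: 180, 290: 178, 291: 178, 292: 178, 293: 163, 294: 136, 295: 168, 296: 177, 297: 177, 298: 182, 299: 183, 300: 184, 301: 179, 302: 174, 303: 156, 304: 127, 305: 172, 306: 177, 307: 177, 308: 176, 309: 173, 310: 174, 311: 172, 312: 144}
[0.49998742 0.2395667  0.19376552]
```

View pics/f.png

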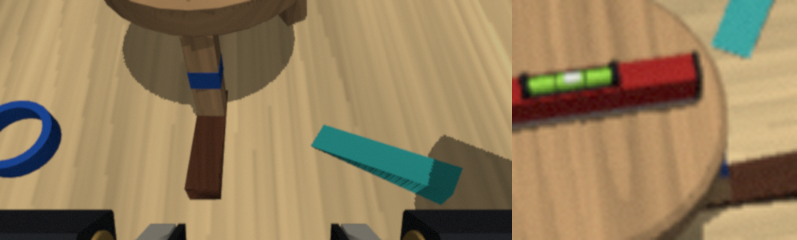

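```bash
python3 -c "
from h import *
print(ctrl.close_job())"
```

```text
the job is handed in; nothing more can be done
None
```

The job is handed in with the wedge left under the taped foot, carrying the leg, and the bubble at about +1.4 mm. The limit is 3 mm. Handing in returned no verdict.

I picked up the dark wedge and fed it in squarely under the taped foot. The tip is roughly 50 mm inside the foot's outer edge. I then let go and backed the arm clear, finishing at about 25 s.

- **Bubble:** it read about +1.4 mm in the scene camera both right after release and again after the arm had backed off, so it was steady. The reading is good to perhaps 0.7 mm, judged against its known pinned position at the start.
- **Alignment:** the last wrist picture shows the wedge flat and centred under the foot.
- **Push force:** the readings, taken only at the end of each move, reached about 8 N sideways against the 18 N limit.
- **Stool shove, not measured directly:** the level shifted about 6 mm in the picture. About 5 mm of that is what tilting the stool up would give, so I expect the good feet hardly moved, but I did not measure the heel point itself.
- **Bystanders:** I planned the path to stay clear of them. I did not re-measure the sander, tape roll, glue bottle or sanding block at the end.

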